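# Clamp a sample sled for one camera exposure

### The job

Push the sample sled along its channel until it seats gently against the brass stops of the camera head, then swing the red toggle-clamp handle over centre so that the clamp locks down on the sled. With the sled seated and locked (never otherwise) press the green shutter button fully down and let it go, then swing the clamp handle fully back open and slide the sled all the way home to the blue end of the channel. Keep the sled flat in its channel and leave the yellow bottle, the green carton and the amber jar alone.

Things in the scene. Friction and masses are not known exactly. Their poses are not given: they have to be found in the camera images.
- fixture: Fixed nest: black plate 210 x 345 x 12 mm, x -60..150, y -155..190 mm from the origin, which lies at table level under the channel's centre line. +y along the channel to the camera head, +x across it to the clamp (away from the robot). Channel floor z = 12 mm; two aluminium rails beside the sled, inner faces at x = +-27, tops at z = 22, y -137..90 mm. The clamp stands at y = 65 mm.
- camera_head: Fixed white camera block 50 x 45 x 48 mm with a black lens, standing on the plate at the channel's +y end; where along the channel it stands differs from run to run (by about 14 mm). Axes parallel to the fixture's.
- stop_face (a point): Centre of the plane of the two brass stop buttons on the camera head that the sled's front seats against, 12 mm above the channel floor; axes parallel to the fixture's.
- sled: Loose sample sled, 0.3 to 0.6 kg, sliding in the channel. Aluminium deck 50 (x) x 155 (y, -90..65) x 16 mm; origin on its underside, midway across and 65 mm behind its front face, +y to the front. At the front (y 57..65 mm) an upright grey frame with a blue sample, top 46 mm above the underside; near the rear an orange push tab.
- sled_front (a point): Middle of the sled's front face (y = 65 mm in the sled, 12 mm above its underside).
- sled_tab (a point): Centre of the orange push tab: 36 (x) x 12 (y) x 34 mm high, standing on the deck at sled y = -77 mm, from 16 to 50 mm above the sled's underside.
- clamp_handle (a joint): Angle of the red clamp handle, with the clamp arm rigid on it (rad): 0 = fully open (handle leaning 0.9 rad from upright to fixture +x, away from the channel; arm up), 1.05 = locked (handle 0.15 rad past upright towards the channel; arm level, pad pressed on the sled). An over-centre spring (dead centre at 0.55) pulls it to either end; up to about 12 N at the grip.
- clamp_pivot (a point): Hinge axis of the handle, 58 mm above the table; the axis runs along fixture y and the handle swings in the fixture's x-z plane.
- clamp_grip (a point): Centre of the rounded upper end of the red handle (a round bar of radius 10 mm), 105 mm from the pivot.
- clamp_pad: Black rubber pad (18 mm across, 14 mm tall, origin at the centre of its underside) on a sprung spindle at the end of the clamp arm, 90 mm from the pivot. It comes down on the sled's deck on the channel's centre line.
- shutter (a joint): Travel of the green shutter button (m): 0 = up, 0.006 = fully down, about 5 N; it springs back.
- shutter_top (a point): Centre of the top of the green round shutter button (36 mm across) in its grey housing on the table, to the left or the right of the fixture.
- solvent: Yellow bottle with a steel cap, 52 mm across, 100 mm tall, origin at the centre of its underside; a bystander, on the other side of the fixture from the button.
- carton: Green and white closed carton 110 x 190 x 70 mm, origin at the centre of its underside; a bystander.
- jar: Amber jar with a white cap, 70 mm across, 50 mm tall, origin at the centre of its underside; a bystander.
- channel_home (a point): Middle of the inner face of the blue end wall (76 x 12 mm, top 22 mm above the table), on the channel floor, at fixture y = -125 mm. The sled's rear face rests against it when fully home (sled origin then at fixture y = -35 mm).
Things that resemble listed ones, but are neither listed nor needed, are in the scene too. Of the things shaped like the part that bears shutter, the grey one is meant.

How it is judged:
By the outcome, as a careful person would: the job done as asked, in the order asked, and still so for the second after the job is handed in, with the robot touching nothing.
It also fails if it takes over 67 s, if anything falls off the work surface, if the arm or the gripper's body presses on something with over 40 N, if the wrist force passes 120 N, or if a joint passes its speed limit or range.

### The arm

A 6-joint arm with a two-finger parallel gripper is mounted at the origin on the work surface. World frame = base frame: x ahead of the robot, y to its left, z up, the work surface at z = 0. Lengths are in m, angles in degrees, forces in N, time in s.
With the tool pointing down it reaches from about 0.4 to 0.825 m from the base axis. Payload 7 kg.
Tool frame: the origin (TCP) lies at the very end of the fingers, on their centre line; the grasp point (between the pads) lies 19 mm behind it; x points along the fingers, z is the direction in which the jaws open and shut, and the axes are right-handed (so a half turn about x gives the same grasp; the last joint's range is limited). The gripper opens to 88 mm and grips with 3 to 60 N. Pads are 19 mm wide; open, the fingers measure 130 mm over their backs; the gripper's body (78 mm by 193 mm) begins 47 mm behind the grasp point.
Start: joints at [-53.852, 20.546, 0.682, 0, -70.136, -16.507], TCP at [0.227, -0.636, 0.206] pointing down, gripper open.
Joint ranges: [-176.03, 176.03], [-82.01, 121.73], [-58.28, 71.71], [-173.87, 95.51], [-174.79, -0.11], [-173.66, 173.66]. Speed limits (degrees/s): [136.94, 136.94, 172.46, 180, 180, 180].

### API

Orientations are given as [roll, pitch, yaw] about the fixed x, y, z axes, in that order (R = Rz(yaw) Ry(pitch) Rx(roll)).
In Python, from plant import * gives the robot as it stands.
- The arm moves only by the tool arm_command, never from a script. Its argument "commands" is one flat list of numbers, 5 for each row, row after row: the shift along the tool's x, y, z in mm, then the turn about the tool's x in degrees, then the opening in per cent of the stroke, from 0 (shut) to 100 (fully open). A call has 1 to 5 rows; each row shifts and turns the pose as measured when the row begins, along the tool's axes as they then stand; what a row does not reach is not made up. A row lasts 1/8 s, in which the tool goes at most 62.5 mm and 10.7 degrees, less where a joint would pass 70% of its speed; a pose out of reach is approached as far as the arm can. A call is refused whole if a number of a shift passes 62.5 or a number of a turn 10.7, either way. A call with a gripper value outside its range is refused whole. The fingers move at their own pace and stop on an object; the grip force is fixed at half the most. Time passes only in rows, so rows that do not move let the fingers close. It gives the time, the measured TCP pose, the force and the opening at its end, in the units of the state.
- get_obs(): the state, without advancing time (a new reading comes with each control period).
- snapshot(name): name is "side" or "top"; returns a dict with "frame" (384x512x3 uint8, blue, green, red), "fov_y" (degrees; the focal length in pixels is half the picture's height over the tangent of half this angle, whatever the lens; pixels are square), "cx", "cy" (the principal point, pixels), "world_to_cam" (4x4, takes a point from world to camera coordinates). Camera axes: x right, y up, looking along -z (the intrinsics and any distortion apply to the point x, -y, -z); pixel columns grow to the right and rows downward; lengths in m; the calibration is good to about 2 mm. A picture is of the moment at which its call begins. There is no depth.
- close_job(): hands the job in, once; it reports no verdict.
The state is a dict: "clock": time; "joint_pos": joint angles; "qvel": joint speeds; "tau": joint torques, N m; "tool_pos": TCP position; "orientation": TCP orientation; "force": force on the tool from outside, world axes, zero at the start; "moment": the same for the moment, N m; "opening": finger opening in m.
Only numpy, scipy, OpenCV 4.12 (cv2) and the standard library are available. Lean on these libraries where they do the work, as an engineer would, in place of code of your own. Each camera call takes 0.05 s, during which the arm holds its last target. There are 200 camera calls.

## Working session

There is one attempt and no reset: what is moved stays moved. The work goes in short steps, Python scripts to look and compute and a tool call to move; the robot and the scene stay as the last step left them, time stands still between calls to the robot, and variables do not carry over. Pictures are saved under pics/ and viewed, about 8 in all and at most 12, crops included, and the job is handed in when it is done.

Besides the shell and the picture viewer there is one more tool, called after "Emit:" as name(argument=value, ...), one argument or row to a line, values as JSON. arm_command: Moves the arm, as the interface text tells. Its arguments: {"type":"object","properties":{"commands":{"type":"array"}},"required":["commands"]}

```bash
ls; mkdir -p pics; python3 - <<'E'
from plant import *
import cv2,json,numpy as np
o=get_obs();print(o)
for n in("side","top"):
    s=snapshot(n);cv2.imwrite(f"pics/{n}0.png",s["frame"]);print(n,s["fov_y"],s["cx"],s["cy"],[k for k in s]);print(np.array(s["world_to_cam"]).round(4).tolist())
    np.save(f"{n}0.npy",s["frame"])
E
```

```text
pics
{'clock': 0.0, 'joint_pos': array([-5.38517633e+01,  2.05905522e+01,  6.34381908e-01, -2.10811734e-02,
       -7.01345624e+01, -1.65065973e+01]), 'qvel': array([ 0.07494369, -0.02143961,  0.0121442 , -0.02906595,  0.04559608,
       -0.05271671]), 'tau': array([ 1.08488846e-04, -5.82706475e+01,  2.93060589e+01,  6.99741259e+00,
        6.76023628e-03, -2.32443081e-04]), 'tool_pos': array([ 0.22669707, -0.63524936,  0.20543426]), 'orientation': array([  4.18720963,  89.90712763, 113.8216696 ]), 'force': array([ 0.65811324, -0.15755819,  0.12443871]), 'moment': array([-0.02825673,  0.02772241, -0.01618088]), 'opening': 0.08775393189998794}
side 45.29997228709758 252.1687484168211 199.26032827082005 ['frame', 'fov_y', 'cx', 'cy', 'world_to_cam']
[[-0.8304, -0.5571, 0.0008, 0.4372], [0.3232, -0.4806, 0.8152, -0.2549], [-0.4538, 0.6773, 0.5792, -1.2822], [0.0, 0.0, 0.0, 1.0]]
top 57.36683834156327 257.3233653345007 193.08686578649431 ['frame', 'fov_y', 'cx', 'cy', 'world_to_cam']
[[0.0183, -0.9998, 0.0035, -0.0027], [0.9864, 0.0187, 0.163, -0.549], [-0.1631, 0.0005, 0.9866, -0.9839], [0.0, 0.0, 0.0, 1.0]]
```

```bash
python3 - <<'E'
import cv2
for n in("side","top"):
    cv2.imwrite(f"pics/{n}0b.png",cv2.resize(cv2.imread(f"pics/{n}0.png"),(800,600),interpolation=cv2.INTER_CUBIC))
E
```

```text
(no output)
```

View pics/top0b.png

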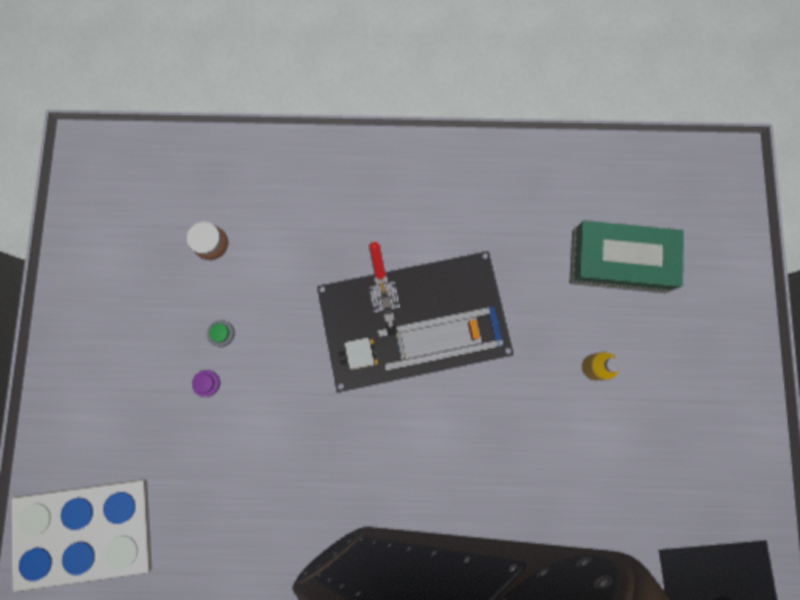

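View pics/side0b.png

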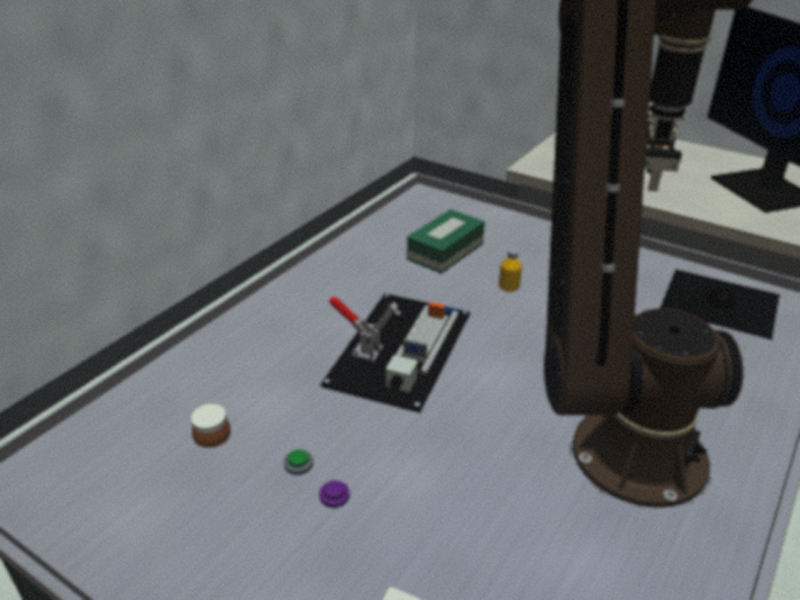

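The top view (800x600) shows the plate with corners near (318,290), (487,253), (512,352) and (339,390). The camera head is at (360,353), the orange tab at (475,329), the red handle at (376,262) and the green/grey button at (221,333). The purple button is a decoy. The side view agrees, with the clamp open.

```bash
cat > h.py <<'E'
import numpy as np,cv2
from scipy.spatial.transform import Rotation as Ro
from plant import *
def cam(s):
    f=192/np.tan(np.radians(s["fov_y"]/2));return f,s["cx"],s["cy"],np.array(s["world_to_cam"])
def ray(s,uv,z):
    f,cx,cy,T=cam(s);d=np.array([(uv[0]-cx)/f,-(uv[1]-cy)/f,-1.]);R=T[:3,:3];o=-R.T@T[:3,3];d=R.T@d
    return (o+d*(z-o[2])/d[2])
def proj(s,p):
    f,cx,cy,T=cam(s);c=T[:3,:3]@p+T[:3,3];return np.array([cx+f*c[0]/-c[2],cy-f*c[1]/-c[2]])
def mask(fr,lo,hi,box=None):
    m=cv2.inRange(cv2.cvtColor(fr,cv2.COLOR_BGR2HSV),np.array(lo),np.array(hi))
    if box:k=np.zeros_like(m);x0,y0,x1,y1=box;k[y0:y1,x0:x1]=255;m&=k
    return m
def blobs(m,amin=15):
    n,l,st,c=cv2.connectedComponentsWithStats(m);return [(c[i].round(2),st[i].tolist()) for i in range(1,n) if st[i][4]>=amin]
def F(): return np.load('fix.npy') # x,y,yaw
def fx(p): # world -> fixture mm
    x,y,a=F();c,s=np.cos(a),np.sin(a);d=np.array([p[0]-x,p[1]-y]);return np.array([c*d[0]+s*d[1],-s*d[0]+c*d[1],p[2]])*1e3
def wo(q): # fixture mm -> world
    x,y,a=F();c,s=np.cos(a),np.sin(a);q=np.array(q)/1e3;return np.array([x+c*q[0]-s*q[1],y+s*q[0]+c*q[1],q[2]])
def totool(q): # shift in tool mm to bring TCP to fixture point q
    o=get_obs();R=Ro.from_euler('xyz',o["orientation"],degrees=True);return R.inv().apply(wo(q)-o["tool_pos"])*1e3
def st():
    o=get_obs();R=Ro.from_euler('xyz',o["orientation"],degrees=True).as_matrix();c=F()[2]
    print('t',round(o["clock"],2),'TCPfix',fx(o["tool_pos"]).round(1),'F',o["force"].round(1),'zaxis yaw-fix',round(np.degrees(np.arctan2(R[1,2],R[0,2])-c),2),'tilt',R[2,0].round(4),'j',o["joint_pos"].round(1),'op',o["opening"].round(3))
    return R
E
python3 - <<'E'
from h import *
from scipy.optimize import least_squares
s=snapshot("top");fr=s["frame"]
m=mask(fr,(0,0,0),(180,255,60),(195,150,340,260))
m=cv2.morphologyEx(m,cv2.MORPH_OPEN,np.ones((3,3)))
c=np.vstack([k for k in cv2.findContours(m,0,2)[0] if len(k)>15]);h=cv2.convexHull(c);q=cv2.approxPolyN(h,4).reshape(-1,2).astype(float)
print("corners",q.tolist())
W=np.array([ray(s,u,.012)[:2] for u in q]);print(W.round(4).tolist(),[np.linalg.norm(W[i]-W[i-1]).round(4) for i in range(4)])
mod=np.array([[-60,-155],[-60,190],[150,190],[150,-155]])/1e3
# order: sort by angle around centre, start best
best=None
for k in range(4):
  for d in(1,-1):
    P=np.roll(W[::d],k,0)
    def r(v):
        cc,ss=np.cos(v[2]),np.sin(v[2]);return ((mod@np.array([[cc,ss],[-ss,cc]])+v[:2])-P).ravel()
    z=least_squares(r,[*W.mean(0),.2])
    if abs(z.x[2])<.8 and (best is None or z.cost<best.cost):best=z
print(best.x,np.degrees(best.x[2]),best.fun.round(4));np.save('fix.npy',best.x)
for n,lo,hi,z,b in[("tab",(5,150,120),(18,255,255),.062,(290,190,325,235)),("blue",(100,120,60),(125,255,255),.022,(300,190,335,230)),("red",(0,150,90),(4,255,255),.1,(225,145,260,190)),("green",(50,120,60),(75,255,255),.03,(120,195,160,230)),("grn in carton",(50,100,40),(90,255,255),.07,(360,130,450,190)),("white head",(0,0,150),(180,60,255),.060,(210,205,245,240))]:
    for ctr,stt in blobs(mask(fr,lo,hi,b)):
        print(n,ctr,stt,"fix",fx(ray(s,ctr,z)).round(1),"world",ray(s,ctr,z).round(3))
x0,y0,x1,y1=195,150,340,260
cv2.imwrite("pics/crop1.png",cv2.resize(fr[y0:y1,x0:x1],None,fx=5.5,fy=5.4,interpolation=cv2.INTER_CUBIC))
for nm in(("rail end-x",(-27,90,22)),("rail end-y",(-27,-137,22)),("home",(0,-125,22)),("pivot",(90,65,58)),("grip",(172,65,123))):print(nm[0],proj(s,wo(nm[1])).round(1),((proj(s,wo(nm[1]))-[x0,y0])*[5.5,5.4]).round())
st()
E
```

```text
corners [[211.0, 222.0], [204.0, 183.0], [311.0, 162.0], [320.0, 196.0]]
[[0.4644, 0.1442], [0.5825, 0.1702], [0.6544, -0.1557], [0.5491, -0.1822]] [np.float64(0.3372), np.float64(0.1209), np.float64(0.3337), np.float64(0.1086)]
[ 0.52290777 -0.03336953  0.23493747] 13.46092538835918 [-0.0485 -0.0159 -0.044  -0.0068  0.0421  0.0161  0.0504  0.0065]
tab [303.02 210.48] [300, 205, 7, 12, 50] fix [-45.1 -82.5  62. ] world [ 0.498 -0.124  0.062]
blue [316.47 207.09] [313, 197, 8, 20, 76] fix [ -40.5 -130.3   22. ] world [ 0.514 -0.17   0.022]
red [240.89 166.77] [237, 156, 10, 22, 101] fix [109.1  64.8 100. ] world [0.614 0.055 0.1  ]
green [139.56 212.48] [134, 208, 12, 10, 95] fix [ 55.1 384.3  30. ] world [0.487 0.353 0.03 ]
grn in carton [403.61 162.66] [372, 142, 65, 41, 1602] fix [  27.3 -399.8   70. ] world [ 0.643 -0.416  0.07 ]
white head [229.6  225.75] [221, 217, 18, 18, 244] fix [-42.6 131.6  60. ] world [0.451 0.085 0.06 ]
rail end-x [243.2 218.5] [265. 370.]
rail end-y [317.6 202.2] [674. 282.]
home [311.5 194.4] [641. 240.]
pivot [242.8 176.4] [263. 143.]
grip [235.8 143.2] [224. -37.]Traceback (most recent call last):
  File "<stdin>", line 26, in <module>
  File "h.py", line 26, in st
    print('t',round(o["clock"],2),'TCPfix',fx(o["tool_pos"]).round(1),'F',o["force"].round(1),'zaxis yaw-fix',round(np.degrees(np.arctan2(R[1,2],R[0,2])-c),2),'tilt',R[2,0].round(4),'j',o["joint_pos"].round(1),'op',o["opening"].round(3))
                                                                                                                                                                                                                       ^^^^^^^^^^^^^^^^^^
AttributeError: 'float' object has no attribute 'round'
```

View pics/crop1.png

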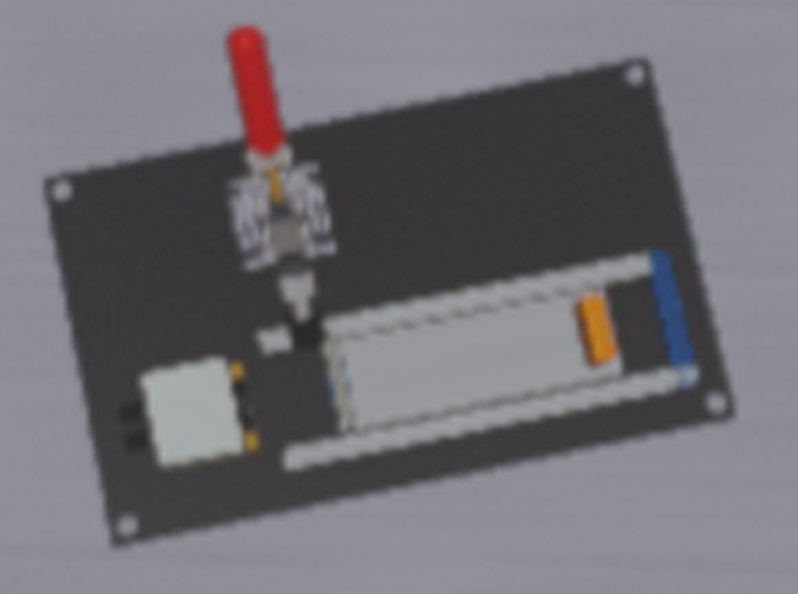

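The crop shows the plate corners at (45,180), (648,58), (733,412) and (113,545). The grip end is at (243,38), the tab at (597,328), the sled front at about (340,385), and the brass stops at (237,370) and (251,440).

```bash
sed -i "s/o\[\"opening\"\].round(3)/round(o[\"opening\"],3)/" h.py; python3 - <<'E'
from h import *
from scipy.optimize import least_squares
s=snapshot("top");fr=s["frame"]
up=lambda X,Y:np.array([(X+.5)/5.5-.5+195,(Y+.5)/5.4-.5+150])
mod=np.array([[150,190],[150,-155],[-60,-155],[-60,190]])/1e3
P=np.array([ray(s,up(*c),.012)[:2] for c in[(45,180),(648,58),(733,412),(113,545)]])
def r(v):
    cc,ss=np.cos(v[2]),np.sin(v[2]);return ((mod@np.array([[cc,ss],[-ss,cc]])+v[:2])-P).ravel()
z=least_squares(r,[.5,0,.2]);print(z.x,np.degrees(z.x[2]),(z.fun*1e3).round(1));np.save('fix.npy',z.x)
for n,c,zz in[("tab top",(593,328),.062),("home wall",(663,322),.022),("grip end",(245,38),.123),("stopA",(243,370),.024),("stopB",(257,440),.024),("head front top",(242,410),.06),("frame top front",(333,385),.058),("handle root",(270,150),.075)]:print(n,fx(ray(s,up(*c),zz)).round(1))
fr=s["frame"];b=blobs(mask(fr,(50,120,60),(75,255,255),(120,195,160,230)))[0][0]
# button: triangulate with side
t=snapshot("side");m=blobs(mask(t["frame"],(50,120,60),(75,255,255),(175,280,205,305)));print(m);g=m[0][0]
def tri(uv,uw):
    f=lambda X:np.r_[proj(s,X)-uv,proj(t,X)-uw];k=least_squares(f,[.5,.3,.03]);return k.x,k.fun
X,e=tri(b,g);print("button world",X.round(4),"fix",fx(X).round(1),e.round(2))
for lo,hi in(((0,150,90),(4,255,255)),):
    print("red side",blobs(mask(t["frame"],lo,hi,(200,180,250,215))))
x=get_obs()
R=st();print("to behind tab high",totool((0,-130,150)).round(1),"toolz,y in fix")
cy=F()[2];M=np.array([[np.cos(cy),-np.sin(cy),0],[np.sin(cy),np.cos(cy),0],[0,0,1]]);print((M.T@R).round(3).tolist())
E
```

```text
[ 0.48066266 -0.04271062  0.22679314] 12.994289506474367 [ 1.5  2.2  1.9  0.  -2.2 -2.5 -1.1  0.3]
tab top [ -0.4 -81.6  62. ]
home wall [  -1.6 -125.6   22. ]
grip end [175.2  64.5 123. ]
stopA [ 19.2 102.   24. ]
stopB [-19.8 102.3  24. ]
head front top [ -5.  105.7  60. ]
frame top front [-1.7 56.9 58. ]
handle root [125.8  63.5  75. ]
[(array([190.35, 292.71]), [185, 288, 12, 10, 95])]
button world [0.4887 0.3575 0.0179] fix [ 97.8 388.2  17.9] [-0.07 -0.13  0.13  0.03]
red side [(array([219.27, 197.61]), [212, 191, 16, 15, 66])]
t 0.25 TCPfix [-380.7 -520.5  205.9] F [ 1.  -0.8  0.3] zaxis yaw-fix 96.64 tilt -1.0 j [-53.9  20.6   0.7  -0.  -70.1 -16.5] op 0.087
to behind tab high [  56.2 -423.3  343.8] toolz,y in fix
[[-0.0, -0.993, -0.116], [0.001, -0.116, 0.993], [-1.0, 0.0, 0.001]]
```

```bash
cat >> h.py <<'E'
def plan(q,turn,n,op=0): # rows for straight move to fixture point q with total turn
    o=get_obs();R=Ro.from_euler('xyz',o["orientation"],degrees=True);d=(wo(q)-o["tool_pos"])*1e3/n
    for i in range(n):
        print([*R.inv().apply(d).round(1).tolist(),round(turn/n,1),op]);R=R*Ro.from_euler('x',turn/n,degrees=True)
E
python3 - <<'E'
from h import *
plan((0,-112,190),-83.4,10)
E
```

```text
[1.6, -42.5, 36.2, -8.3, 0]
[1.6, -47.3, 29.6, -8.3, 0]
[1.6, -51.1, 22.4, -8.3, 0]
[1.6, -53.8, 14.8, -8.3, 0]
[1.6, -55.4, 6.8, -8.3, 0]
[1.6, -55.8, -1.3, -8.3, 0]
[1.6, -55.0, -9.4, -8.3, 0]
[1.6, -53.1, -17.3, -8.3, 0]
[1.6, -50.0, -24.8, -8.3, 0]
[1.6, -45.9, -31.8, -8.3, 0]
```

Emit:
arm_command(
  commands=[1.6,-42,36,-8.3,0,1.6,-47,30,-8.3,0,1.6,-51,22,-8.3,0,1.6,-54,15,-8.3,0,1.6,-55,7,-8.3,0],
)

```text
clock: 0.88
tool_pos: [0.3652, -0.3897, 0.1959]
orientation: [-18.4, 89.9, 133.6]
force: [1.9, -0.5, 0.0]
opening: 0.043
```

Emit:
arm_command(
  commands=[1.6,-56,-1,-8.3,0,1.6,-55,-9,-8.3,0,1.6,-53,-17,-8.3,0,1.6,-50,-25,-8.3,0,1.6,-46,-32,-8.3,0],
)

```text
clock: 1.5
tool_pos: [0.5027, -0.1359, 0.1893]
orientation: [-161.0, 89.9, 34.0]
force: [1.5, -0.0, -0.2]
opening: 0.0007
```

```bash
python3 - <<'E'
from h import *
st();print(totool((0,-112,40)).round(1))
E
```

```text
t 1.5 TCPfix [  0.5 -95.7 189.3] F [ 1.5 -0.  -0.2] zaxis yaw-fix -178.01 tilt -1.0 j [  6.4   6.6 -20.1  -0.1 -63.1   8.6] op 0.001
[149.3  16.4   1.4]
```

Emit:
arm_command(
  commands=[0,16,1.4,2,0,50,0,0,0,0,50,0,0,0,0,40,0,0,0,0,0,0,0,0,0],
)

```text
clock: 2.12
tool_pos: [0.5089, -0.1496, 0.0472]
orientation: [175.9, 89.7, 9.2]
force: [-1.0, 0.3, 1.1]
opening: 0.0004
```

```bash
python3 - <<'E'
from h import *
st();print(totool((0,-112,39)).round(1))
s=snapshot("top")["frame"][180:250,195:340];t=snapshot("side")["frame"][175:265,195:310]
a=cv2.resize(s,(800,386));b=cv2.resize(t,(380,297));c=np.zeros((600,800,3),np.uint8);c[:290,:600]=cv2.resize(s,(600,290));c[290:,:396]=cv2.resize(t,(396,310));cv2.imwrite("pics/c2.png",c)
E
```

```text
t 2.12 TCPfix [   3.5 -110.5   47.2] F [-1.   0.3  1.1] zaxis yaw-fix -179.77 tilt -1.0 j [  4.8  16.2 -29.3  -0.  -44.1   8.4] op 0.0
[8.2 1.5 3.6]
```

View pics/c2.png

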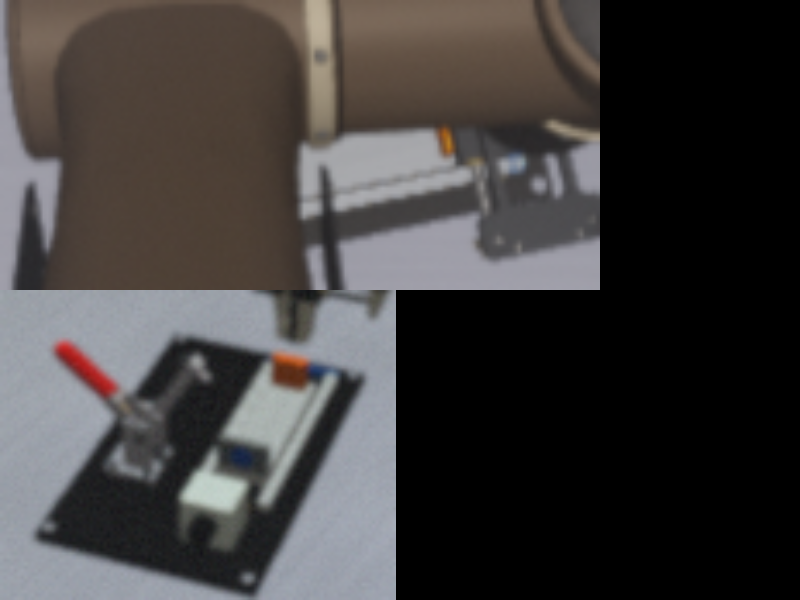

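The side crop shows the closed fingertips at (293,335), just behind the orange tab at (290,370). I'll check that against the reported TCP.

```bash
python3 - <<'E'
from h import *
t=snapshot("side")
st()
for q in((0,-110.5,47),(0,-81,62),(0,-81,28),(0,-125,22),(0,57,58),(175,64.5,123),(0,102,60)):
    p=proj(t,wo(q));print(q,p.round(1),((p-[195,175])*3.444+[0,290]).round())
print(blobs(mask(t["frame"],(5,150,90),(18,255,255),(260,180,300,215))))
E
```

```text
t 2.27 TCPfix [   7.1 -111.1   51.3] F [ 0.  -0.1  0. ] zaxis yaw-fix -179.69 tilt -0.9999 j [  4.8  15.9 -29.1   0.  -44.2   8.4] op 0.0
(0, -110.5, 47) [281.5 193.7] [298. 355.]
(0, -81, 62) [279.  194.7] [289. 358.]
(0, -81, 28) [278.7 202.9] [288. 386.]
(0, -125, 22) [282.5 197.4] [301. 367.]
(0, 57, 58) [265.4 219.1] [242. 442.]
(175, 64.5, 123) [212.9 192.2] [ 62. 349.]
(0, 102, 60) [260.5 227. ] [225. 469.]
[(array([278.83, 197.67]), [275, 194, 9, 9, 58])]
```

Emit:
arm_command(
  commands=[12,0,7,0,0,0,0,0,0,0,0,0,0,0,0],
)

```text
clock: 2.65
tool_pos: [0.5078, -0.1512, 0.0421]
orientation: [169.5, 88.9, 2.8]
force: [0.6, 0.0, -0.2]
opening: 0.0004
```

```bash
python3 - <<'E'
from h import *
st();print(totool((0,-98,39)).round(1))
t=snapshot("side");cv2.imwrite("pics/c3.png",cv2.resize(t["frame"][150:250,230:330],(600,600),interpolation=cv2.INTER_CUBIC))
E
```

```text
t 2.65 TCPfix [   2.  -111.8   42.1] F [ 0.6  0.  -0.2] zaxis yaw-fix -179.71 tilt -0.9998 j [  4.7  16.1 -30.5   0.1 -42.3   8.6] op 0.0
[  3.  -13.9   2. ]
```

View pics/c3.png

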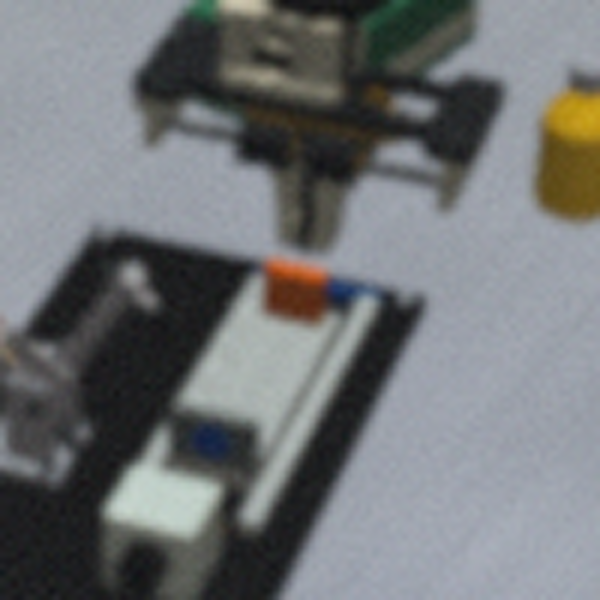

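The fingertips appear at (305,245), just above and behind the tab top at (295,262). That is a little higher than the reported TCP, so I'll go a bit lower and approach by feel.

Emit:
arm_command(
  commands=[9,0,2,0,0,0,-8,0,0,0,0,-4,0,0,0,0,-3,0,0,0,0,-3,0,0,0],
)

```text
clock: 3.32
tool_pos: [0.502, -0.1334, 0.0327]
orientation: [167.5, 88.8, 0.8]
force: [0.3, -1.8, -1.1]
opening: 0.0005
```

```bash
python3 - <<'E'
from h import *
st();t=snapshot("side");print(blobs(mask(t["frame"],(5,150,90),(18,255,255),(240,180,300,225))))
E
```

```text
t 3.33 TCPfix [  0.4 -93.1  32.7] F [ 0.3 -1.8 -1.1] zaxis yaw-fix -179.68 tilt -0.9998 j [  6.9  16.  -32.4   0.2 -40.4   6.3] op 0.001
[(array([277.85, 198.55]), [274, 195, 9, 9, 65])]
```

Emit:
arm_command(
  commands=[0,-5,0,0,0,0,-5,0,0,0,0,-5,0,0,0,0,-5,0,0,0,0,-3,0,0,0],
)

```text
clock: 4.0
tool_pos: [0.4962, -0.1093, 0.0327]
orientation: [167.8, 88.8, 1.1]
force: [0.3, -2.7, -0.6]
opening: 0.0003
```

```bash
python3 - <<'E'
from h import *
st();t=snapshot("side");print(blobs(mask(t["frame"],(5,150,90),(18,255,255),(240,180,300,225))))
for y in(-81,-60,-50,-42):print(y,proj(t,wo((0,y,45))))
E
```

```text
t 4.0 TCPfix [  0.2 -68.4  32.7] F [ 0.3 -2.7 -0.6] zaxis yaw-fix -179.69 tilt -0.9998 j [  9.9  15.1 -33.8   0.3 -39.9   3.2] op 0.0
[(array([276.  , 201.95]), [272, 198, 10, 10, 59])]
-81 [278.84745442 198.83193557]
-60 [276.90147402 202.20228527]
-50 [275.96061511 203.83181018]
-42 [275.20120343 205.14707674]
```

Emit:
arm_command(
  commands=[0,-2,0,0,0,0,-2,0,0,0,0,-1,0,0,0,0,-1,0,0,0,0,-1,0,0,0],
)

```text
clock: 4.68
tool_pos: [0.4945, -0.102, 0.0327]
orientation: [167.7, 88.8, 1.0]
force: [0.5, -3.1, 0.4]
opening: 0.0006
```

```bash
python3 - <<'E'
from h import *
st()
E
```

```text
t 4.67 TCPfix [  0.1 -60.9  32.7] F [ 0.5 -3.1  0.4] zaxis yaw-fix -179.7 tilt -0.9998 j [ 10.8  14.8 -34.3   0.3 -39.8   2.2] op 0.001
```

Emit:
arm_command(
  commands=[0,-1,0,0,0,0,-1,0,0,0],
)

```text
clock: 4.92
tool_pos: [0.494, -0.1, 0.0327]
orientation: [167.5, 88.8, 0.8]
force: [-0.0, -2.9, -1.3]
opening: 0.0007
```

Emit:
arm_command(
  commands=[0,-1,0,0,0,0,-0.5,0,0,0],
)

```text
clock: 5.18
tool_pos: [0.4934, -0.0993, 0.0327]
orientation: [164.3, 88.9, -2.4]
force: [1.7, -9.6, -1.0]
opening: 0.0009
```

```bash
python3 - <<'E'
from h import *
st();s=snapshot("top");t=snapshot("side");print(blobs(mask(t["frame"],(5,150,90),(18,255,255),(240,180,300,225))));cv2.imwrite("pics/c4.png",cv2.resize(t["frame"][180:250,230:320],(800,600),interpolation=cv2.INTER_CUBIC))
E
```

```text
t 5.17 TCPfix [ -0.3 -58.   32.7] F [ 1.7 -9.6 -1. ] zaxis yaw-fix -179.68 tilt -0.9998 j [ 11.3  14.7 -34.5   0.4 -39.7   1.7] op 0.001
[(array([275.17, 203.33]), [271, 200, 10, 10, 54])]
```

View pics/c4.png

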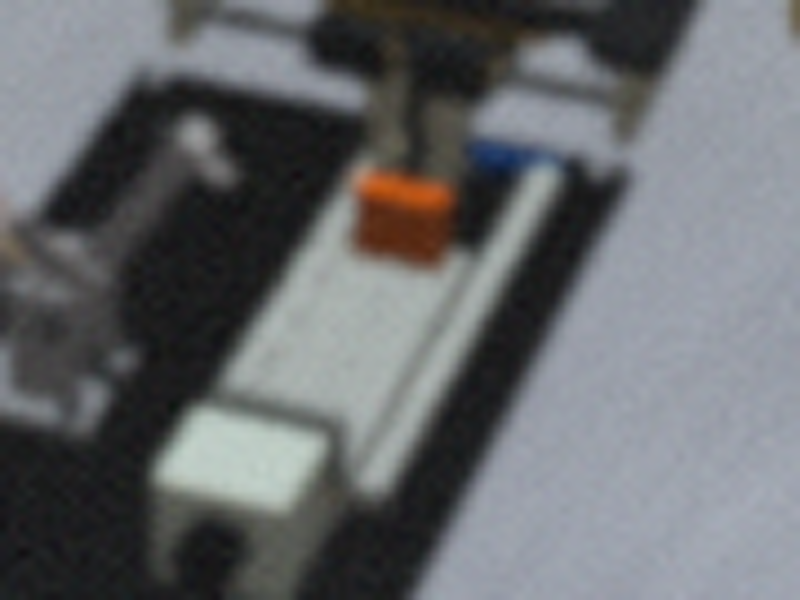

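The sled front is now at the camera head: contact force rose to 9.6 N, with the front at about y=99.5 against stops I measured near 100–102. Next I retreat and move round to the outside of the handle.

Emit:
arm_command(
  commands=[0,10,0,0,0,-30,2,0,0,0,-55,0,0,0,0,-55,0,0,0,0,-25,0,0,0,0],
)

```text
clock: 5.9
tool_pos: [0.4913, -0.1118, 0.1999]
orientation: [168.7, 89.2, 2.0]
force: [0.1, 0.1, 0.2]
opening: 0.0007
```

Emit:
arm_command(
  commands=[0,-27,-45,0,0,0,-27,-45,0,0,0,-27,-45,0,0,0,-27,-45,0,0,0,-27,-45,0,0],
)

```text
clock: 6.52
tool_pos: [0.6846, 0.0739, 0.209]
orientation: [179.9, 88.7, 13.0]
force: [0.1, -0.0, -0.1]
opening: 0.0002
```

```bash
python3 - <<'E'
from h import *
st();print(totool((222,65,116)).round(1));t=snapshot("side");print(blobs(mask(t["frame"],(5,150,90),(18,255,255),(240,180,300,225))))
E
```

```text
t 6.53 TCPfix [225.   67.7 209. ] F [ 0.1 -0.  -0.1] zaxis yaw-fix -179.93 tilt -0.9998 j [ 22.5  20.9   1.5   0.2 -69.3  -9.5] op 0.0
[92.9  2.7  5. ]
[(array([275.45, 202.42]), [271, 200, 10, 6, 40])]
```

Emit:
arm_command(
  commands=[40,2,0,0,0,35,0,0,0,0,15,0,0,0,0,0,0,0,0,0],
)

```text
clock: 7.08
tool_pos: [0.6928, 0.0779, 0.1137]
orientation: [-178.5, 88.8, 14.9]
force: [0.8, -0.2, 0.5]
opening: 0.0003
```

```bash
python3 - <<'E'
from h import *
st();print(totool((222,65,114)).round(1));s=snapshot("top");t=snapshot("side")
c=np.zeros((600,800,3),np.uint8);c[:300,:400]=cv2.resize(s["frame"][140:230,180:300],(400,300));c[300:]=cv2.resize(t["frame"][165:240,190:390],(800,300));cv2.imwrite("pics/c5.png",c)
E
```

```text
t 7.08 TCPfix [233.8  69.8 113.7] F [ 0.8 -0.2  0.5] zaxis yaw-fix -179.67 tilt -0.9998 j [ 22.5  25.5  -4.3   0.2 -59.   -9.3] op 0.0
[-0.6  4.7 11.9]
```

View pics/c5.png

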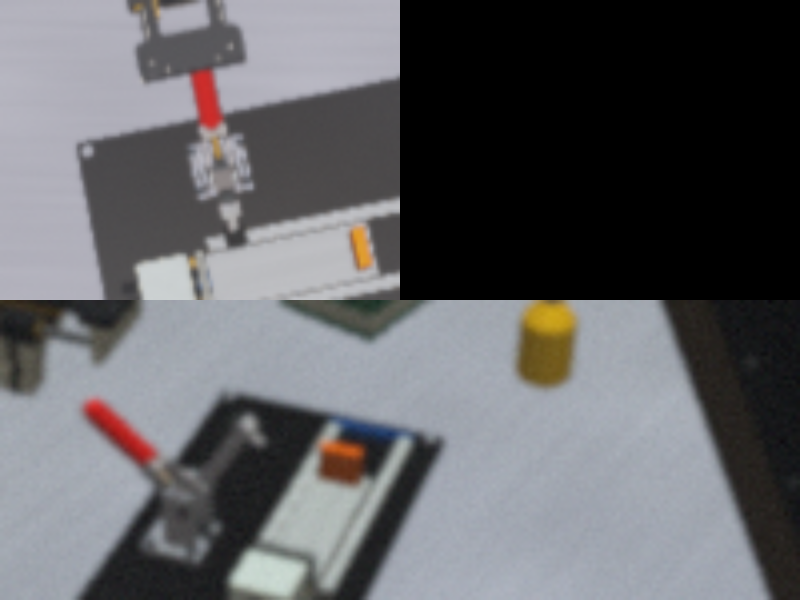

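The top crop shows the sled front against the camera head and the gripper just beyond the handle end at (200,70). The side crop shows the fingertips at (15,390) and the grip at (95,408). I'll check the tip height.

```bash
python3 - <<'E'
from h import *
t=snapshot("side");st();q=fx(get_obs()["tool_pos"])
for dz in(0,10,20):
  for dx in (-20,0,20):print(dz,dx,((proj(t,wo(q+[dx,0,dz]))-[190,165])*4+[0,300]).round())
print('grip',((proj(t,wo((172,65,123)))-[190,165])*4+[0,300]).round())
s=t["frame"][165:240,182:222];cv2.imwrite("pics/c6.png",cv2.resize(s,(320,600),interpolation=cv2.INTER_CUBIC))
print(totool((222,65,108)).round(1))
E
```

```text
t 7.22 TCPfix [235.2  69.9 116.2] F [0.2 0.2 0.1] zaxis yaw-fix -179.66 tilt -0.9997 j [ 22.5  25.4  -4.2   0.2 -59.   -9.3] op 0.001
0 -20 [ 43. 409.]
0 0 [ 21. 404.]
0 20 [ -1. 399.]
10 -20 [ 43. 399.]
10 0 [ 20. 394.]
10 20 [ -2. 389.]
20 -20 [ 42. 388.]
20 0 [ 19. 383.]
20 20 [ -3. 378.]
grip [ 95. 410.]
[ 7.8  4.8 13.5]
```

View pics/c6.png

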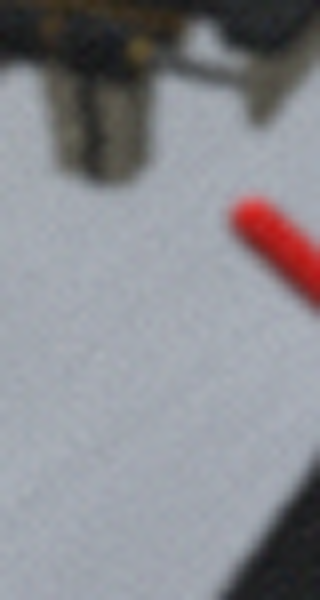

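The fingertips end at row 185 in the crop, with the red grip end at (252,215). The visible tip sits about 10 mm above the nominal TCP, so I'll go lower and then push the handle, rising as the grip rises.

Emit:
arm_command(
  commands=[12,5,10,0,0,0,0,10,0,0,0,0,10,0,0,0,0,10,0,0,-1,0,10,0,0],
)

```text
clock: 7.85
tool_pos: [0.6537, 0.0632, 0.1103]
orientation: [-179.1, 87.2, 14.3]
force: [17.7, 2.2, 6.8]
opening: 0.0003
```

```bash
python3 - <<'E'
from h import *
st();t=snapshot("side");print(blobs(mask(t["frame"],(0,150,70),(4,255,255),(190,165,270,220))))
E
```

```text
t 7.85 TCPfix [192.4  64.3 110.3] F [17.7  2.2  6.8] zaxis yaw-fix -179.53 tilt -0.9988 j [ 22.8  21.3 -11.7   0.5 -54.2  -9.6] op 0.0
[(array([219.72, 196.26]), [212, 189, 17, 16, 74])]
```

Emit:
arm_command(
  commands=[0,0,12,0,0,0,0,12,0,0,0,0,12,0,0,0,0,12,0,0],
)

```text
clock: 8.4
tool_pos: [0.6366, 0.0595, 0.1292]
orientation: [178.9, 83.2, 13.0]
force: [11.8, 0.2, 8.8]
opening: 0.0005
```

```bash
python3 - <<'E'
from h import *
st();t=snapshot("side");print(blobs(mask(t["frame"],(0,150,70),(4,255,255),(190,155,280,220))))
E
```

```text
t 8.4 TCPfix [174.9  64.6 129.2] F [11.8  0.2  8.8] zaxis yaw-fix -178.91 tilt -0.9931 j [ 23.6  16.5 -16.9   1.6 -49.9 -10.5] op 0.0
[(array([223.63, 194.13]), [217, 186, 14, 18, 68])]
```

Emit:
arm_command(
  commands=[4,0,25,0,0,4,0,25,0,0,2,0,20,0,0],
)

```text
clock: 8.82
tool_pos: [0.6125, 0.0544, 0.145]
orientation: [178.1, 77.7, 13.2]
force: [9.7, -1.5, 18.9]
opening: 0.0003
```

```bash
python3 - <<'E'
from h import *
st();t=snapshot("side");print(blobs(mask(t["frame"],(0,150,70),(4,255,255),(190,155,280,220))))
E
```

```text
t 8.82 TCPfix [150.3  64.9 145. ] F [ 9.7 -1.5 18.9] zaxis yaw-fix -177.88 tilt -0.9771 j [ 24.9  10.4 -24.6   3.6 -43.  -12.3] op 0.0
[(array([229.24, 193.14]), [225, 184, 10, 19, 59])]
```

Emit:
arm_command(
  commands=[-2,0,30,0,0,-3,0,30,0,0],
)

```text
clock: 9.12
tool_pos: [0.5699, 0.0442, 0.1539]
orientation: [178.4, 75.3, 13.8]
force: [0.9, -0.3, 6.5]
opening: 0.0007
```

```bash
python3 - <<'E'
from h import *
st();s=snapshot("top");t=snapshot("side");print(blobs(mask(t["frame"],(0,150,70),(4,255,255),(190,155,280,220))))
c=np.zeros((600,800,3),np.uint8);c[:300,:400]=cv2.resize(s["frame"][140:230,180:300],(400,300));c[300:,:400]=cv2.resize(t["frame"][150:240,190:310],(400,300));cv2.imwrite("pics/c7.png",c[:,:400])
E
```

```text
t 9.12 TCPfix [106.5  64.6 153.9] F [ 0.9 -0.3  6.5] zaxis yaw-fix -177.48 tilt -0.9673 j [ 26.3   4.5 -31.5   4.9 -39.7 -14.2] op 0.001
[(array([241.48, 188.76]), [240, 186, 5, 6, 21])]
```

View pics/c7.png

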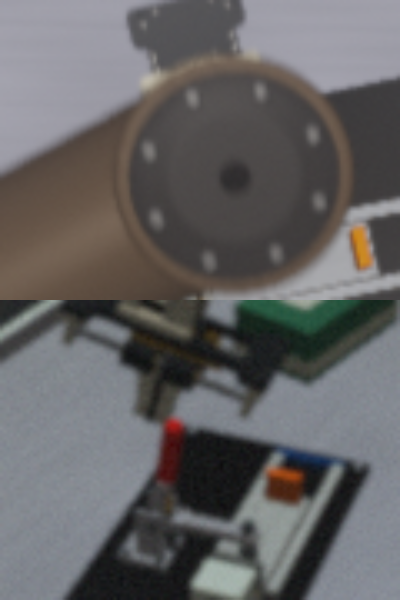

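The side crop shows the arm level with its pad down on the sled at (250,540), and the handle upright at (172,440). I'll retreat to measure the handle angle.

Emit:
arm_command(
  commands=[-5,0,-30,0,0,-50,0,-20,0,0,-40,-40,0,0,0,0,-60,0,0,0,0,-60,0,0,0],
)

```text
clock: 9.85
tool_pos: [0.5447, 0.2039, 0.2608]
orientation: [179.1, 75.5, 14.1]
force: [0.6, 0.2, 0.6]
opening: 0.0002
```

```bash
cat > look.py <<'E'
from h import *
import sys
from scipy.optimize import least_squares
s=snapshot("top");t=snapshot("side")
for nm,c in(("top",s),("side",t)):
    k=mask(c["frame"],(0,130,60),(4,255,255),(200,140,290,240) if nm=="top" else (190,155,280,225))|mask(c["frame"],(172,130,60),(180,255,255),(200,140,290,240) if nm=="top" else (190,155,280,225))
    print(nm,"red",blobs(k))
for a in(0,.55,.95,1.0,1.05):
    th=.9-a;q=lambda r:(90+r*np.sin(th),65,58+r*np.cos(th));print(a,"mid(r75) top/side",proj(s,wo(q(75))).round(1),proj(t,wo(q(75))).round(1),"end",proj(t,wo(q(105))).round(1))
c=np.zeros((600,400,3),np.uint8);c[:300]=cv2.resize(s["frame"][140:230,180:300],(400,300),interpolation=cv2.INTER_CUBIC);c[300:]=cv2.resize(t["frame"][150:240,190:310],(400,300),interpolation=cv2.INTER_CUBIC);cv2.imwrite(sys.argv[1],c)
E
python3 - <<'E'
from h import *
st();X=(.4887,.3575,.018);print("button fix",fx(X).round(1),totool((*fx(X)[:2],150)).round(1))
E
python3 look.py pics/c8.png
```

```text
t 9.85 TCPfix [117.9 225.9 260.8] F [0.6 0.2 0.6] zaxis yaw-fix -177.98 tilt -0.9681 j [ 45.    0.5 -22.6   9.1 -54.7 -34.4] op 0.0
button fix [ 97.8 388.2  18. ] [ 103.  -163.3   41.6]
top red [(array([245.97, 189.79]), [243, 187, 7, 7, 39])]
side red [(array([240.88, 194.74]), [237, 186, 8, 19, 84])]
0 mid(r75) top/side [241.2 167.4] [220.6 198.7] end [213.6 192.3]
0.55 mid(r75) top/side [243.2 177. ] [230.  194.6] end [226.7 186.5]
0.95 mid(r75) top/side [245.4 187.1] [238.7 195.4] end [239.  187.5]
1.0 mid(r75) top/side [245.6 188.5] [239.8 195.7] end [240.6 187.9]
1.05 mid(r75) top/side [245.9 189.9] [240.9 196.1] end [242.2 188.4]
```

View pics/c8.png

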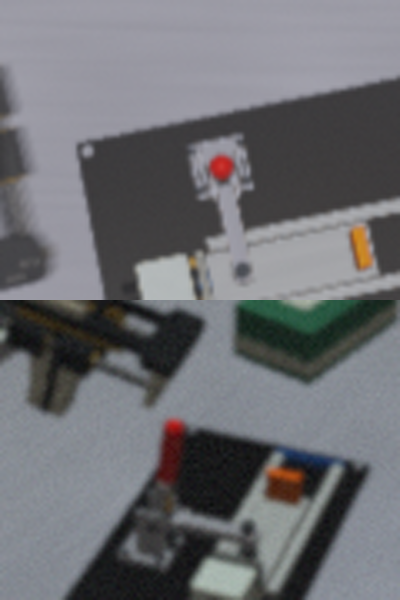

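The top crop shows the red grip at (222,167) above the pivot, the arm level with its pad at (243,270), and the sled front against the camera head. The measured top pixel (246.0,189.8) matches the predicted 1.05 rad (245.9,189.9), so the clamp is locked. Now to the button.

```bash
python3 - <<'E'
from h import *
plan((112,388,75),0,5)
E
```

```text
[35.8, -31.9, 9.2, 0.0, 0]
[35.8, -31.9, 9.2, 0.0, 0]
[35.8, -31.9, 9.2, 0.0, 0]
[35.8, -31.9, 9.2, 0.0, 0]
[35.8, -31.9, 9.2, 0.0, 0]
```

Emit:
arm_command(
  commands=[36,-32,9,0,0,36,-32,9,0,0,36,-32,9,0,0,36,-32,9,0,0,26,-32,6,0,0],
)

```text
clock: 10.58
tool_pos: [0.503, 0.3658, 0.0854]
orientation: [-179.7, 75.0, 15.7]
force: [0.8, 0.6, 1.6]
opening: 0.0006
```

Emit:
arm_command(
  commands=[0,0,0,0,0],
)

```text
clock: 10.7
tool_pos: [0.5018, 0.3658, 0.083]
orientation: [179.7, 75.2, 15.2]
force: [0.1, -0.7, -0.0]
opening: 0.0005
```

```bash
python3 - <<'E'
from h import *
st();print(totool((112,388,45)).round(1));t=snapshot("side")
p=proj(t,wo((97.8,388,18)));print(p);cv2.imwrite("pics/c9.png",cv2.resize(t["frame"][235:320,140:250],(660,510),interpolation=cv2.INTER_CUBIC))
E
```

```text
t 10.7 TCPfix [112.4 393.3  83. ] F [ 0.1 -0.7 -0. ] zaxis yaw-fix -177.45 tilt -0.9668 j [ 59.9  14.2 -36.2  20.7 -30.6 -61.4] op 0.0
[36.6  5.2 10.3]
[190.51464212 292.65683145]
```

View pics/c9.png

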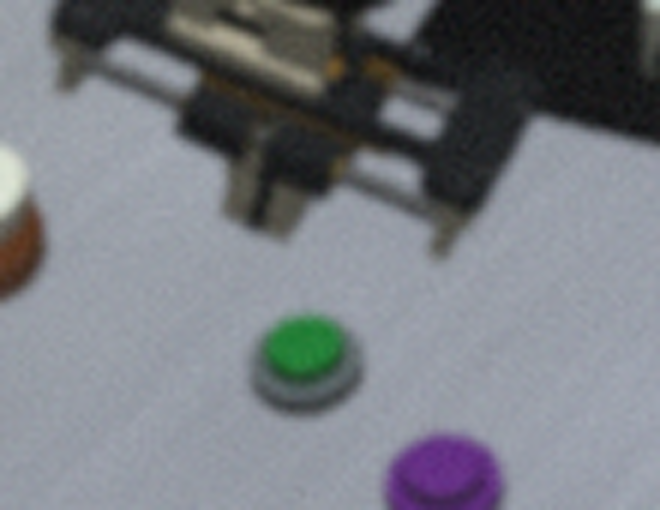

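The side crop shows the closed tips, low corner at (283,240), above and slightly left of the green button at (305,348). The jar and the purple decoy are clear. I'll shift a little and descend.

Emit:
arm_command(
  commands=[15,6,8,0,0,15,0,4,0,0,14,0,4,0,0,0,0,0,0,0],
)

```text
clock: 11.25
tool_pos: [0.5017, 0.3566, 0.041]
orientation: [-179.3, 74.9, 16.0]
force: [0.4, -0.2, -0.3]
opening: 0.0006
```

```bash
python3 - <<'E'
from h import *
st();print(totool((108,388,25)).round(1))
E
```

```text
t 11.25 TCPfix [110.3 384.3  41. ] F [ 0.4 -0.2 -0.3] zaxis yaw-fix -177.69 tilt -0.9653 j [ 58.4  16.7 -41.9  27.5 -22.4 -67.7] op 0.001
[14.9 -3.7  6.3]
```

Emit:
arm_command(
  commands=[10,-2,4,0,0,5,-1,2,0,0,3,0,1,0,0],
)

```text
clock: 11.62
tool_pos: [0.5012, 0.3596, 0.0258]
orientation: [-178.6, 74.6, 16.6]
force: [-0.1, 0.5, -0.2]
opening: 0.0004
```

```bash
python3 - <<'E'
from h import *
st()
E
```

```text
t 11.62 TCPfix [110.4 387.4  25.8] F [-0.1  0.5 -0.2] zaxis yaw-fix -177.82 tilt -0.9639 j [ 57.6  17.8 -44.4  32.8 -18.8 -72.7] op 0.0
```

Emit:
arm_command(
  commands=[3,0,2,0,0,3,0,1,0,0],
)

```text
clock: 11.88
tool_pos: [0.5003, 0.3596, 0.0199]
orientation: [-178.4, 74.5, 16.8]
force: [-0.4, 1.0, -0.2]
opening: 0.0005
```

Emit:
arm_command(
  commands=[3,0,1,0,0],
)

```text
clock: 12.0
tool_pos: [0.5002, 0.3597, 0.0167]
orientation: [-178.4, 74.5, 16.8]
force: [-0.6, -0.9, 0.4]
opening: 0.0002
```

Emit:
arm_command(
  commands=[3,0,1,0,0],
)

```text
clock: 12.12
tool_pos: [0.5, 0.3598, 0.0133]
orientation: [-178.4, 74.5, 16.8]
force: [0.3, 0.2, -0.3]
opening: 0.0005
```

```bash
python3 - <<'E'
from h import *
st()
E
```

```text
t 12.12 TCPfix [109.4 387.8  13.3] F [ 0.3  0.2 -0.3] zaxis yaw-fix -177.82 tilt -0.9635 j [ 56.4  18.7 -46.8  38.7 -15.8 -77.8] op 0.001
```

Emit:
arm_command(
  commands=[3,0,1,0,0],
)

```text
clock: 12.25
tool_pos: [0.4998, 0.3598, 0.0099]
orientation: [-178.4, 74.5, 16.8]
force: [0.4, 0.0, 0.6]
opening: 0.0005
```

Emit:
arm_command(
  commands=[2,0,0.5,0,0],
)

```text
clock: 12.38
tool_pos: [0.4998, 0.3596, 0.0074]
orientation: [-178.5, 74.5, 16.8]
force: [0.1, -0.9, -0.1]
opening: 0.0002
```

```bash
python3 - <<'E'
from h import *
st();t=snapshot("side");print(blobs(mask(t["frame"],(50,120,40),(75,255,255),(175,270,215,305))))
k=t["frame"][272:304,174:214];g=mask(k,(50,120,40),(75,255,255));d=cv2.cvtColor(k,cv2.COLOR_BGR2HSV)
for r in range(0,32,1):print(272+r,''.join('G' if g[r,c] else ('#' if d[r,c,2]<70 else ('+' if d[r,c,1]>35 and d[r,c,0]<40 else ('o' if d[r,c,2]<110 else '.'))) for c in range(40)))
E
```

```text
t 12.38 TCPfix [109.1 387.8   7.4] F [ 0.1 -0.9 -0.1] zaxis yaw-fix -177.82 tilt -0.9636 j [ 55.6  19.1 -47.9  42.  -14.5 -80.4] op 0.0
[(array([190.6, 294.2]), [185, 290, 12, 8, 55])]
272 ooo###############################o....o
273 oo###############################o......
274 .o###############################o......
275 .o###############################o......
276 .o###############################o......
277 .o###########+oo###################oo...
278 ..o##########++o#####################oo.
279 ....oo#################################o
280 ......oo######################oo########
281 ........o###################+o..ooooo###
282 .........o##oo#############++........oo#
283 .........ooo+##############+o..........o
284 .........oo++##############+oo..........
285 .........o++o##############ooooo........
286 .........oo++####o########o..oooooo.....
287 .........oo++###oooo#####o.....ooooo....
288 .........o+o####oo++ooooo.........oooooo
289 .........ooo###oooooooo.............oooo
290 ..........oo###++ooooG................oo
291 ..........oo###oooooGGG.................
292 ..........oGGGooooooGGGo................
293 .........ooGGGGooooGGGGoo...............
294 .........ooGGGGGGGGGGGGoo...............
295 .........ooGGGGGGGGGGGoo................
296 .........oooGGGGGGGGGooooo..............
297 .........oooooGGGGGooooooo..............
298 .........ooooooooooooooooo..............
299 .........oooooooooooooooo...............
300 .........ooooooooooooooo................
301 ..........ooooooooooooo.................
302 ...........ooooooooooo..................
303 .............ooooooo....................
```

Emit:
arm_command(
  commands=[2,0,0.5,0,0],
)

```text
clock: 12.55
tool_pos: [0.4998, 0.3597, 0.0052]
orientation: [-178.5, 74.5, 16.8]
force: [1.7, -0.2, 1.1]
opening: 0.0005
```

Emit:
arm_command(
  commands=[2,0,0.5,0,0],
)

```text
clock: 12.68
tool_pos: [0.5, 0.3597, 0.0031]
orientation: [-178.5, 74.5, 16.7]
force: [-1.1, -1.0, 3.0]
opening: 0.0005
```

Emit:
arm_command(
  commands=[2,0,0.5,0,0],
)

```text
clock: 12.8
tool_pos: [0.5, 0.3597, 0.0011]
orientation: [-178.5, 74.5, 16.8]
force: [-1.6, -1.1, 3.7]
opening: 0.0001
```

```bash
python3 - <<'E'
from h import *
st()
E
```

```text
t 12.8 TCPfix [109.3 387.8   1.1] F [-1.6 -1.1  3.7] zaxis yaw-fix -177.82 tilt -0.9635 j [ 54.2  19.5 -49.3  47.1 -12.8 -84.3] op 0.0
```

Emit:
arm_command(
  commands=[2,0,0.5,0,0],
)

```text
clock: 12.92
tool_pos: [0.5001, 0.3598, -0.0008]
orientation: [-178.4, 74.5, 16.8]
force: [-5.4, -3.4, 15.2]
opening: 0.0004
```

Emit:
arm_command(
  commands=[2,0,0.5,0,0],
)

```text
clock: 13.05
tool_pos: [0.5004, 0.36, -0.0013]
orientation: [-178.4, 74.3, 16.9]
force: [-19.2, -9.0, 37.4]
opening: 0.0003
```

```bash
python3 - <<'E'
from h import *
st()
E
```

```text
t 13.05 TCPfix [109.8 387.9  -1.3] F [-19.2  -9.   37.4] zaxis yaw-fix -177.82 tilt -0.9628 j [ 53.   19.6 -50.3  51.5 -11.7 -87.6] op 0.0
```

The button bottomed out: a light spring of about 3–4 N over roughly 6 mm of travel, then the force jumped to 37 N. Releasing now.

Emit:
arm_command(
  commands=[-10,0,-3,0,0,-50,0,-13,0,0,-58,0,-15,0,0,-58,0,-15,0,0,-50,0,-13,0,0],
)

```text
clock: 13.68
tool_pos: [0.4964, 0.3551, 0.2316]
orientation: [-179.5, 74.7, 15.7]
force: [0.9, 1.4, 0.8]
opening: 0.0003
```

```bash
python3 - <<'E'
from h import *
st();t=snapshot("side");print(blobs(mask(t["frame"],(50,120,60),(75,255,255),(175,280,205,305))));plan((32,65,215),0,6)
E
```

```text
t 13.68 TCPfix [104.8 384.1 231.6] F [0.9 1.4 0.8] zaxis yaw-fix -177.74 tilt -0.9643 j [ 60.9   4.7 -24.1  14.  -51.1 -53.5] op 0.0
[(array([190.3, 292.6]), [185, 288, 12, 10, 92])]
[-0.4, 53.0, 15.3, 0.0, 0]
[-0.4, 53.0, 15.3, 0.0, 0]
[-0.4, 53.0, 15.3, 0.0, 0]
[-0.4, 53.0, 15.3, 0.0, 0]
[-0.4, 53.0, 15.3, 0.0, 0]
[-0.4, 53.0, 15.3, 0.0, 0]
```

Emit:
arm_command(
  commands=[0,53,15,0,0,0,53,15,0,0,0,53,15,0,0,0,53,15,0,0,0,53,15,0,0],
)

```text
clock: 14.35
tool_pos: [0.5015, 0.0792, 0.2187]
orientation: [-178.4, 73.7, 17.0]
force: [1.1, -0.4, -0.2]
opening: 0.0003
```

Emit:
arm_command(
  commands=[0,40,15,0,0,0,0,0,0,0],
)

```text
clock: 14.6
tool_pos: [0.4977, 0.0315, 0.2134]
orientation: [-178.7, 73.6, 16.5]
force: [0.2, 0.0, -0.4]
opening: 0.0001
```

```bash
python3 - <<'E'
from h import *
st();plan((32,65,130),0,3)
E
```

```text
t 14.6 TCPfix [ 33.3  68.5 213.4] F [ 0.2  0.  -0.4] zaxis yaw-fix -177.88 tilt -0.9594 j [ 29.3  -7.5 -35.    4.9 -46.6 -17. ] op 0.0
[26.5, 1.3, 8.3, 0.0, 0]
[26.5, 1.3, 8.3, 0.0, 0]
[26.5, 1.3, 8.3, 0.0, 0]
```

Emit:
arm_command(
  commands=[27,2,8,0,0,27,1,8,0,0,25,1,7,0,0,0,0,0,0,0],
)

```text
clock: 15.1
tool_pos: [0.5008, 0.0284, 0.1299]
orientation: [-179.0, 73.4, 16.1]
force: [-0.2, 0.3, 1.2]
opening: 0.0003
```

Emit:
arm_command(
  commands=[3,0,-10,0,0,3,0,-10,0,0],
)

```text
clock: 15.35
tool_pos: [0.5231, 0.0351, 0.132]
orientation: [-179.0, 73.3, 16.1]
force: [-7.0, -2.0, 4.5]
opening: 0.0006
```

```bash
python3 - <<'E'
from h import *
st()
E
```

```text
t 15.35 TCPfix [ 58.8  66.3 132. ] F [-7.  -2.   4.5] zaxis yaw-fix -177.9 tilt -0.9578 j [ 28.    0.2 -40.6   6.2 -33.  -17.5] op 0.001
```

Emit:
arm_command(
  commands=[4,0,-20,0,0,4,0,-20,0,0,4,0,-20,0,0],
)

```text
clock: 15.72
tool_pos: [0.5783, 0.0483, 0.1354]
orientation: [-179.3, 74.0, 15.7]
force: [-3.4, -0.7, -0.3]
opening: 0.0002
```

```bash
python3 - <<'E'
from h import *
st();t=snapshot("side");print(blobs(mask(t["frame"],(0,130,60),(4,255,255),(190,155,280,225))))
E
```

```text
t 15.72 TCPfix [115.6  66.7 135.4] F [-3.4 -0.7 -0.3] zaxis yaw-fix -178.06 tilt -0.9615 j [ 26.1   5.9 -33.    4.9 -35.4 -14.7] op 0.0
[(array([227.97, 192.47]), [223, 184, 10, 19, 59])]
```

Emit:
arm_command(
  commands=[6,0,-15,0,0,6,0,-15,0,0,0,0,0,0,0],
)

```text
clock: 16.15
tool_pos: [0.6172, 0.0595, 0.1346]
orientation: [-179.3, 73.6, 15.7]
force: [0.1, 0.6, 0.5]
opening: 0.0003
```

```bash
python3 - <<'E'
from h import *
st();t=snapshot("side");print(blobs(mask(t["frame"],(0,130,60),(4,255,255),(190,155,280,225))))
E
```

```text
t 16.15 TCPfix [156.   68.9 134.6] F [0.1 0.6 0.5] zaxis yaw-fix -177.96 tilt -0.9595 j [ 25.3   9.5 -28.8   4.6 -35.6 -13.6] op 0.0
[(array([219.23, 197.3 ]), [211, 190, 18, 15, 77])]
```

The handle is back at its starting pixel (219,197), i.e. fully open. Now I move to the front side of the tab.

Emit:
arm_command(
  commands=[-50,0,-14,0,0,-46,0,-12,0,0,0,0,0,0,0],
)

```text
clock: 16.58
tool_pos: [0.6136, 0.0581, 0.2363]
orientation: [-179.4, 73.7, 15.7]
force: [0.6, -0.2, -0.1]
opening: 0.0003
```

```bash
python3 - <<'E'
from h import *
st();plan((5,-8,225),0,4);print(totool((5,-8,37)).round(1));s=snapshot("top");t=snapshot("side")
for nm,c in(("top",s),("side",t)):print(nm,blobs(mask(c["frame"],(0,150,90),(4,255,255),(225,145,260,190) if nm=="top" else (200,180,250,215))))
E
```

```text
t 16.57 TCPfix [152.2  68.3 236.3] F [ 0.6 -0.2 -0.1] zaxis yaw-fix -177.96 tilt -0.96 j [ 25.3   4.  -20.3   3.5 -49.7 -12.2] op 0.0
[-7.8, 17.7, 36.7, 0.0, 0]
[-7.8, 17.7, 36.7, 0.0, 0]
[-7.8, 17.7, 36.7, 0.0, 0]
[-7.8, 17.7, 36.7, 0.0, 0]
[149.2  71.5 199.6]
top []
side [(array([219.42, 197.52]), [212, 191, 16, 15, 66])]
```

Side red blob is identical to the initial one (same box, same area), so the clamp is fully open.

Emit:
arm_command(
  commands=[-8,18,37,0,0,-8,18,37,0,0,-8,18,37,0,0,-8,18,36,0,0,0,0,0,0,0],
)

```text
clock: 17.3
tool_pos: [0.4766, -0.0545, 0.2141]
orientation: [-179.1, 74.8, 15.9]
force: [0.3, -0.0, 0.7]
opening: 0.0004
```

```bash
python3 - <<'E'
from h import *
st();plan((5,-8,36),0,4)
E
```

```text
t 17.3 TCPfix [ -6.6 -10.5 214.1] F [ 0.3 -0.   0.7] zaxis yaw-fix -177.99 tilt -0.9648 j [ 17.4  -8.3 -33.5   0.5 -49.6  -2.7] op 0.0
[43.7, -0.4, 8.9, 0.0, 0]
[43.7, -0.4, 8.9, 0.0, 0]
[43.7, -0.4, 8.9, 0.0, 0]
[43.7, -0.4, 8.9, 0.0, 0]
```

Emit:
arm_command(
  commands=[44,0,9,0,0,44,0,9,0,0,44,0,9,0,0,30,0,6,0,0,0,0,0,0,0],
)

```text
clock: 17.92
tool_pos: [0.4862, -0.0508, 0.0424]
orientation: [-179.2, 74.9, 15.8]
force: [-0.6, -0.6, 0.4]
opening: 0.0007
```

```bash
python3 - <<'E'
from h import *
st();print(totool((3,-20,36)).round(1))
t=snapshot("side");print(blobs(mask(t["frame"],(5,150,90),(18,255,255),(240,180,300,225))))
E
```

```text
t 17.93 TCPfix [ 3.6 -9.2 42.4] F [-0.6 -0.6  0.4] zaxis yaw-fix -177.99 tilt -0.9654 j [ 17.5   6.2 -47.2   1.2 -21.5  -3.5] op 0.001
[ 5.9 10.8  2.6]
[]
```

Emit:
arm_command(
  commands=[8,6,2,0,0,0,6,0,0,0,0,4,0,0,0,0,5,0,0,0],
)

```text
clock: 18.48
tool_pos: [0.4955, -0.071, 0.0385]
orientation: [-179.2, 74.4, 15.9]
force: [-0.6, 2.6, -1.5]
opening: 0.0005
```

Emit:
arm_command(
  commands=[0,6,0,0,0,0,6,0,0,0,0,6,0,0,0,0,6,0,0,0],
)

```text
clock: 18.98
tool_pos: [0.5022, -0.0957, 0.0388]
orientation: [-179.2, 74.4, 15.9]
force: [-0.4, 1.6, -0.8]
opening: 0.0003
```

```bash
python3 - <<'E'
from h import *
st()
E
```

```text
t 18.98 TCPfix [  9.1 -56.5  38.8] F [-0.4  1.6 -0.8] zaxis yaw-fix -177.93 tilt -0.963 j [  9.8   8.9 -42.4  -4.2 -23.2   8.9] op 0.0
```

Emit:
arm_command(
  commands=[0,6,2,0,0,0,6,2,0,0,0,6,0,0,0,0,6,0,0,0,0,5,0,0,0],
)

```text
clock: 19.6
tool_pos: [0.5074, -0.1266, 0.0383]
orientation: [-179.2, 74.3, 15.9]
force: [-1.4, 3.7, 2.7]
opening: 0.0003
```

Emit:
arm_command(
  commands=[0,2,0,0,0,0,2,0,0,0],
)

```text
clock: 19.85
tool_pos: [0.5085, -0.1309, 0.0383]
orientation: [-179.2, 74.3, 15.9]
force: [-0.8, 3.0, 1.9]
opening: 0.0008
```

```bash
python3 - <<'E'
from h import *
st()
E
```

```text
t 19.85 TCPfix [  7.3 -92.2  38.3] F [-0.8  3.   1.9] zaxis yaw-fix -177.94 tilt -0.9625 j [  4.3  10.5 -39.1  -7.4 -25.2  17.1] op 0.001
```

Emit:
arm_command(
  commands=[0,1.5,0,0,0,0,1.5,0,0,0],
)

```text
clock: 20.1
tool_pos: [0.5093, -0.1339, 0.0383]
orientation: [-179.2, 74.3, 15.9]
force: [-1.1, 3.6, 2.1]
opening: 0.0004
```

Emit:
arm_command(
  commands=[0,1,0,0,0],
)

```text
clock: 20.23
tool_pos: [0.5094, -0.1345, 0.0382]
orientation: [-179.1, 74.3, 16.0]
force: [-1.7, 9.3, 4.0]
opening: 0.0006
```

Emit:
arm_command(
  commands=[0,1,0,0,0],
)

```text
clock: 20.35
tool_pos: [0.5097, -0.1348, 0.0383]
orientation: [-178.9, 74.2, 16.2]
force: [-2.4, 12.0, 6.4]
opening: 0.0003
```

Emit:
arm_command(
  commands=[0,1,0,0,0],
)

```text
clock: 20.48
tool_pos: [0.5097, -0.1348, 0.0383]
orientation: [-178.6, 74.3, 16.4]
force: [-3.4, 12.6, 5.9]
opening: 0.0005
```

```bash
python3 - <<'E'
from h import *
st()
E
```

```text
t 20.48 TCPfix [  7.6 -96.3  38.3] F [-3.4 12.6  5.9] zaxis yaw-fix -177.97 tilt -0.9625 j [  3.5  10.8 -38.4  -8.  -25.7  18.4] op 0.0
```

Emit:
arm_command(
  commands=[0,-6,0,0,0,0,-6,0,0,0,-50,0,-13,0,0,-58,0,-15,0,0,-58,0,-15,0,0],
)

```text
clock: 21.1
tool_pos: [0.4991, -0.1252, 0.208]
orientation: [-178.3, 75.0, 16.7]
force: [1.2, 1.1, 0.5]
opening: 0.0006
```

Emit:
arm_command(
  commands=[-20,50,0,0,0,0,60,0,0,0,0,60,0,0,0,0,60,0,0,0,0,30,0,0,0],
)

```text
clock: 21.72
tool_pos: [0.5667, -0.3829, 0.2352]
orientation: [179.9, 74.3, 15.4]
force: [-0.7, 0.8, 0.2]
opening: 0.0008
```

Emit:
arm_command(
  commands=[0,0,0,0,0,0,0,0,0,0],
)

```text
clock: 21.98
tool_pos: [0.5658, -0.3846, 0.2328]
orientation: [-179.7, 74.5, 15.6]
force: [0.3, 0.8, 0.6]
opening: 0.0002
```

```bash
python3 - <<'E'
from h import *
st();s=snapshot("top");t=snapshot("side")
for q in((0,-112,62),):print(proj(s,wo(q)),proj(t,wo((0,-112,45))))
print(blobs(mask(s["frame"],(5,150,120),(18,255,255),(290,190,325,235))),blobs(mask(t["frame"],(5,150,90),(18,255,255),(240,180,300,225))),blobs(mask(s["frame"],(0,150,90),(4,255,255),(225,145,260,190))),blobs(mask(s["frame"],(50,120,60),(75,255,255),(120,195,160,230))))
c=np.zeros((600,700,3),np.uint8);c[:300]=cv2.resize(s["frame"][140:260,160:440],(700,300),interpolation=cv2.INTER_CUBIC);c[300:]=cv2.resize(t["frame"][130:310,110:350],(700,300)[:2] if 0 else (400,300))[:, :].repeat(1,0) if 0 else np.hstack([cv2.resize(t["frame"][130:310,110:350],(400,300),interpolation=cv2.INTER_CUBIC),np.zeros((300,300,3),np.uint8)]);cv2.imwrite("pics/c10.png",c)
E
```

```text
t 21.98 TCPfix [   6.  -352.3  232.8] F [0.3 0.8 0.6] zaxis yaw-fix -177.72 tilt -0.9637 j [-24.1  15.   -1.  -11.1 -62.4  43.5] op 0.0
[312.6984071  208.02039986] [281.64844018 193.98075541]
[(array([312.34, 208.58]), [310, 203, 6, 12, 50])] [(array([281.54, 191.71]), [278, 190, 8, 6, 28])] [(array([241.03, 166.97]), [237, 156, 10, 22, 101])] [(array([139.63, 212.49]), [134, 208, 12, 10, 93])]
```

View pics/c10.png

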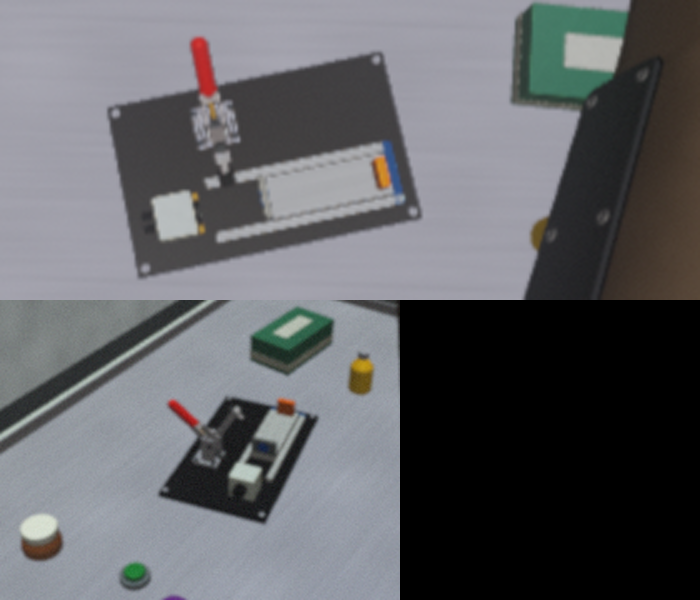

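The final picture shows the sled against the blue wall (tab at (382,172) in the top crop), the clamp open (grip at (200,45)), the button up, and the bottle, carton and jar standing where they were. Handing in.

```bash
python3 -c "
from plant import *
print(close_job())"
```

```text
the job is handed in; nothing more can be done
None
```

The whole sequence is done and the job was handed in at about 22 s of robot time.

- **Seating:** I pushed the sled with closed fingers until it touched the brass stops. The force at contact was about 10 N and the sled front was at about y = 99.5 mm.
- **Locking:** I swung the clamp handle over centre. In the top view the grip was within 0.2 px of where 1.05 rad predicts, so it read as locked before I touched the button.
- **Shutter:** I pressed the green button in the grey housing about 6 mm to its hard stop and released it. The force peaked at about 40 N, taken through the fingertips rather than the gripper body. Afterwards its pixels matched the start.
- **Opening and returning:** I swung the clamp back open, and the handle's pixels were identical to the initial open position. I then pushed the sled to the blue wall, where the force rose to about 13 N with the tool at y = −96.3 mm against an expected −96.5.

In the last pictures the tab is within 0.7 px of its home position in the top view, and the bottle, carton and jar look undisturbed. The robot was clear of everything when I handed in.

Three checks did not agree cleanly:

- **Fingertip height:** the visible tips sat about 7–17 mm above the reported TCP. I worked by force feedback instead.
- **Tool tilt:** pushing the handle left the tool leaning about 15°, and it stayed that way. I allowed for it in the later moves.
- **Tab in the side view:** its last position was off by about 2 px, because the lower part of its colour patch was missing from the mask.

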